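# Turn the back-to-front tray in its worktop caddy

## Robot

A 6-joint arm with a two-finger parallel gripper is mounted at the origin on a cart in front of the work surface, level with it; the furniture and walls round the work are solid. World frame = base frame: x ahead of the robot, y to its left, z up, the work surface at z = 0. Lengths are in mm, angles in rad, forces in N, time in s.
With the tool pointing down it reaches from about 300 to 1000 mm from the base axis. Payload 5.1 kg.
Tool frame: the origin (TCP) lies between the finger pads; the fingertips stand bot.tip_extent ahead of it and the grasp point (between the pads) lies 2 mm behind it (bot.tip_extent is the distance from the TCP to the fingertips, in mm); z points along the fingers, y is the line along which they close (so a half turn about z gives the same grasp; the last joint's range is limited). The gripper opens to 95 mm and grips with 3 to 60 N. Pads are 20 mm wide; open, the fingers measure 119 mm over their backs; the gripper's body (75 mm by 180 mm) begins 59 mm behind the grasp point.
Start: joints at [-1.354, 0.124, 1.65, -0, 1.367, -0.083], TCP at [191.931, -621.005, 231.656] pointing down, gripper open.
Joint ranges: [-2.61, 2.61], [-1.02, 2.33], [0.03, 2.71], [-1.35, 4.49], [0.32, 2.68], [-2.91, 2.91]. Speed limits (rad/s): [2.57, 2.57, 3.14, 3.14, 3.14, 3.14].

## Interface

Orientations are given as a rotation vector (axis times angle).
In Python, from station import bot gives the robot as it stands.
- The arm moves only by the tool step_arm, never from a script. Its argument "increments" is a list of rows, each an object with "dp": the shift along the tool's x, y, z in mm, a list of three; "twist": the turn, a rotation vector about the tool's x, y, z in rad, a list of three. A call has 1 to 5 rows; each row shifts and turns the commanded pose from where the row before left it, along the tool's axes as they then stand; what a row does not reach is not made up. A row lasts 1/12 s, in which the tool goes at most 41.7 mm and 7.16 degrees, less where a joint would pass 70% of its speed; a pose out of reach is approached as far as the arm can. A call with a gripper value outside its range is refused whole. "gripper" is the finger opening in mm, from 0 to 95.1, set as the call begins (left out, the last holds). The fingers move at their own pace and stop on an object; "newtons" is the grip in N (left out, the last holds). Time passes only in rows, so rows that do not move let the fingers close. It gives the time, the measured TCP pose, the force, the opening and the grip force at its end, in the units of the state.
- bot.state(): the state, without advancing time (a new reading comes with each control period).
- bot.read_camera(name): name is "scene" or "top"; returns a dict with "image" (420x560x3 uint8, blue, green, red), "camera_matrix" (3x3 intrinsics, pixels), "k1" (the pictures are not rectified: a ray, as slopes to the right and down, at radius r is drawn at 1 + k1 r^2 times it, then the intrinsics apply), "extrinsics" (4x4, takes a point from camera to world coordinates). Camera axes: x right, y up, looking along -z (the intrinsics and any distortion apply to the point x, -y, -z); pixel columns grow to the right and rows downward; lengths in mm; the calibration is good to about 2 mm. A picture is of the moment at which its call begins. There is no depth.
- bot.close_job(): hands the job in; it is judged then, once.
Trained networks look in the newest picture that a camera, given by its name, has taken for a name from the list of things; names that differ only in an ending like _2 or _b are one class to them, and where a whole thing is asked for, a point or a joint stands for the part that bears it (a point fixed in the world has none). Each returns a list of dicts, best first, with "conf" (0 to 1); they miss things now and then, are a little off and sometimes report something else, mostly with a low value. They report only what shows in the picture. A call takes as long as a camera call. They do not tell look-alikes from the thing itself.
- bot.look_for(camera, label): "centre" ([x, y, z] in mm, in world coordinates, good to about 4 mm: the middle of the surface that is visible of it).
The state is a dict: "t": time; "qpos": joint angles; "qvel": joint speeds; "joint_torque": joint torques, N m; "tcp_pos": TCP position; "eef_rot": TCP orientation; "wrist_force": force on the tool from outside, world axes, zero at the start; "wrist_torque": the same for the moment, N m; "width": finger opening in mm; "grip_force": force on a finger pad.
Only numpy, scipy, OpenCV 4.12 (cv2) and the standard library are available. Lean on these libraries where they do the work, as an engineer would, in place of code of your own. Each camera call takes 0.05 s, during which the arm holds its last target. There are 200 camera calls.

## Task

The white lift-out tray was put into the wooden caddy back to front. Lift it straight out without emptying it, turn it half round so that its cut-down end lies at the caddy's scooped-out end, and gently press it back down past the spring catch at each end until it is fully home, flush with the rim. Keep what lies in the tray where it is, and leave the things standing around alone.

Things in the scene. Friction and masses are not known exactly. Their poses are not given: they have to be found in the camera images.
- caddy: Open wooden box fixed to the worktop, 165 (x) x 107 (y) x 42 mm high outside. Origin: centre of its underside, on the worktop. Cavity 145 x 87 mm, its floor 6 mm above the origin; walls 10 mm thick, rims rounded (5 mm radius, a lead-in for the tray). The end wall at -x is scooped out in the middle to 28 mm high over 60 mm; the other end wall is full height.
- tray: White rigid tray, 140 (x) x 84 (y) mm, walls 36 mm high, about 0.25 kg. Origin: centre of its underside, 6 mm above the caddy's origin when home; its wall tops are then flush with the caddy's rim. Clearance a side: 2.5 mm in x, 1.5 in y. Its -x end is cut down, with one large pocket; its +x end is full height, with two small ones. It starts home, its -x end at the caddy's +x end.
- tray_grip (a point): Centre of the flat top of the upright grip plate in the tray's middle: tray frame (0, 0, 80) mm. The plate is 12 mm thick in x, 46 mm wide in y and stands clear above the walls; grip its two faces (fingers closing along the tray's x) 10 to 35 mm below its top. To regrasp, the tray can be laid crosswise on the caddy's side rims, where it stands level.
- tray_low_end (a point): Middle of the top of the tray's cut-down end wall (there 9 mm thick, cut 57 mm wide): tray frame (-65, 0, 22) mm. A place to press; 28 mm above the worktop when home.
- tray_high_end (a point): Middle of the top of the tray's full-height end wall (there 9 mm thick): tray frame (65, 0, 36) mm. A place to press; 42 mm above the worktop when home.
- caddy_low_end (a point): Middle of the top of the caddy's scooped end wall: caddy frame (-77.5, 0, 28) mm.
- caddy_middle (a point): Centre of the caddy's mouth: caddy frame (0, 0, 42) mm. In each end wall, 17 mm above the worktop, a spring catch sticks 5.5 mm into the cavity. Lifting the tray past both takes about 10 N besides its weight. Laid in, the tray stops about 13 mm proud on them; pushed in the middle it goes in askew, one end first, and may bind: press each end home (about 5 to 15 N).
- tea_light: Small candle in a cup, 38 mm across, 15 mm high, lying in the tray's large pocket (tray x about -36 mm). Origin: centre of its underside.
- battery: Battery, 50 mm long, 15 mm thick, lying in one of the tray's two small pockets (tray x about +34 mm). Origin: centre of its underside.
- garlic_bulb: Bystander: garlic bulb, 60 mm across, 58 mm high, standing loose beside the caddy, about 160 mm from its middle. Origin: underside.
- jar: Bystander: spice jar with a red cap, 45 mm across, 106 mm high, loose beside the caddy on the other side, about 160 mm from its middle. Origin: centre of its underside.
- pot: Bystander: jam jar with a red lid, 64 mm across, 90 mm high, loose beyond the caddy's full-height end, about 165 mm from its middle. Origin: centre of its underside.
Things that resemble listed ones, but are neither listed nor needed, are in the scene too. What is meant by the caddy is not blue, and is the larger of those in its own colour.

How it is judged:
By the outcome, as a careful person would: the job done as asked, in the order asked, and still so for the second after the job is handed in, with the robot touching nothing.
It also fails if it takes over 72 s, if anything falls off the work surface, if the arm or the gripper's body presses on something with over 40 N, if the wrist force passes 120 N, or if a joint passes its speed limit or range.

## Working session

There is one attempt and no reset: what is moved stays moved. The work goes in short steps, Python scripts to look and compute and a tool call to move; the robot and the scene stay as the last step left them, time stands still between calls to the robot, and variables do not carry over. Pictures are saved under pics/ and viewed, at most 10 in all, crops included, and the job is handed in when it is done.

Besides the shell and the picture viewer there is one more tool, called as name(argument=value, ...) on one line, values as JSON. step_arm: Moves the arm, as the interface text tells. Its arguments: {"type":"object","properties":{"increments":{"type":"array"},"gripper":{"type":"number"},"newtons":{"type":"number"}},"required":["increments"]}

```bash
mkdir -p pics; ls; python3 - <<'E'
from station import bot
import cv2
s=bot.state();print(s, bot.tip_extent)
for c in("top","scene"):
    r=bot.read_camera(c);cv2.imwrite(f"pics/{c}0.png",r["image"]);print(r["camera_matrix"],r["k1"],r["extrinsics"])
    for l in("caddy","tray","tray_grip","tray_low_end","tray_high_end","caddy_low_end","tea_light","battery","garlic_bulb","jar","pot"):
        print(c,l,[(d["centre"],round(d["conf"],2)) for d in bot.look_for(c,l)])
E
```

```text
pics
{'t': 0.0, 'qpos': array([-1.35360033e+00,  1.24464726e-01,  1.65164276e+00, -7.25470739e-06,
        1.36748762e+00, -8.26056454e-02]), 'qvel': array([ 1.11589738e-03, -4.86836038e-04, -1.15722106e-03, -3.38934827e-04,
        7.80339000e-04, -4.79879108e-06]), 'joint_torque': array([ 1.11841744e-04, -4.17598414e+01, -3.59933567e+01,  7.74833327e-02,
        4.92250035e-02, -2.16144344e-04]), 'tcp_pos': array([ 191.80345742, -620.43545607,  230.43161141]), 'eef_rot': array([-3.10438711e+00, -4.68869637e-01,  2.22504744e-04]), 'wrist_force': array([ 0.11801824, -0.00245347,  0.31415443]), 'wrist_torque': array([ 0.02154895, -0.02835265, -0.03369481]), 'grip_force': 0.0, 'width': 95.33930120552186} 17.0
[[465.59975187   0.         277.33581161]
 [  0.         465.59975187 209.38258007]
 [  0.           0.           1.        ]] -0.07169039052179979 [[ 2.36651755e-02  9.84752006e-01 -1.72346878e-01  3.73528337e+02]
 [-9.99577898e-01  2.62135436e-02  1.25250505e-02 -1.18435256e+02]
 [ 1.68518910e-02  1.71977722e-01  9.84956688e-01  1.10908296e+03]
 [ 0.00000000e+00  0.00000000e+00 
[... 957 characters left out ...]
57370885e-02  8.72774661e-01  4.87869589e-01  7.77648964e+02]
 [ 0.00000000e+00  0.00000000e+00  0.00000000e+00  1.00000000e+00]]
scene caddy [([461.5, -262.4, 12.2], 0.84), ([488.1, -104.1, 27.2], 0.79), ([503.6, -481.9, 6.4], 0.76), ([530.1, -75.3, 36.3], 0.43)]
scene tray [([532.9, -72.5, 37.2], 0.61)]
scene tray_grip [([533.0, -77.6, 33.2], 0.56)]
scene tray_low_end [([531.4, -73.5, 39.2], 0.65)]
scene tray_high_end [([535.3, -74.1, 35.8], 0.87)]
scene caddy_low_end [([487.9, -101.3, 24.6], 0.81)]
scene tea_light []
scene battery []
scene garlic_bulb [([498.9, 78.0, 32.6], 0.77), ([528.5, -73.1, 38.2], 0.15)]
scene jar [([607.6, -222.9, 66.3], 0.9)]
scene pot [([665.9, 8.2, 54.3], 0.88)]
```

View pics/top0.png

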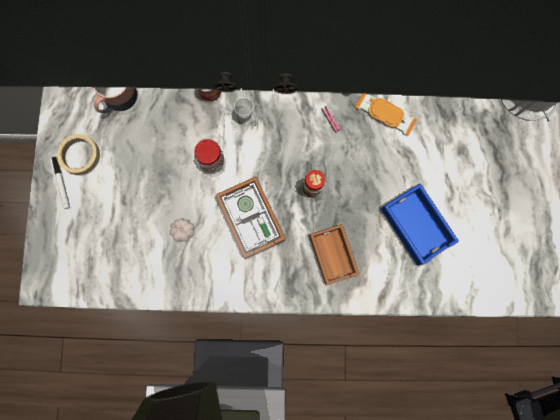

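View pics/scene0.png

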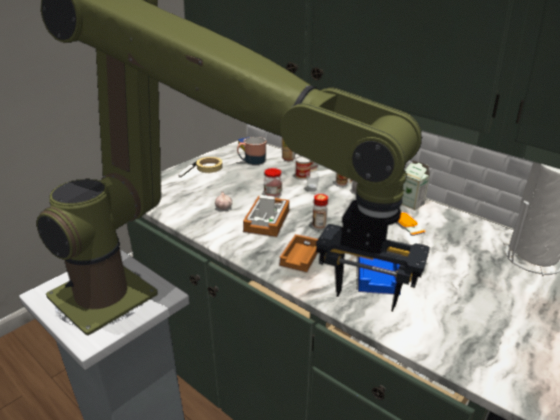

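Candidates for the caddy are the blue one at (420,225), the small brown one at (334,253) and the larger brown one with the tray at (250,217). The last fits: it isn't blue, it's the larger of the two brown ones, and it holds the white tray. I'll confirm it in a crop and measure it.

```bash
cat > h.py <<'E'
import numpy as np, cv2
from station import bot
def ray(r,uv):
    K=r["camera_matrix"]; E=r["extrinsics"]
    d=(np.array(uv,float)-K[:2,2])/K[0,0]
    x=d.copy()
    for _ in range(20): x=d/(1+r["k1"]*(x@x))
    return E[:3,:3]@np.array([x[0],-x[1],-1]), E[:3,3]
def at(r,uv,z):
    v,o=ray(r,uv); return o+v*(z-o[2])/v[2]
def proj(r,p):
    E=r["extrinsics"]; c=E[:3,:3].T@(np.array(p,float)-E[:3,3]); x=np.array([c[0],-c[1]])/-c[2]
    return x*(1+r["k1"]*(x@x))*r["camera_matrix"][0,0]+r["camera_matrix"][:2,2]
E
python3 - <<'E'
from h import *
r=bot.read_camera("top");im=r["image"]
hsv=cv2.cvtColor(im,cv2.COLOR_BGR2HSV)
m=((hsv[...,0]<20)&(hsv[...,1]>90)&(hsv[...,2]>60)).astype(np.uint8)
m[:, :205]=0; m[:,300:]=0; m[:170]=0; m[270:]=0
n,lab,st,_=cv2.connectedComponentsWithStats(m); i=1+st[1:,4].argmax(); print(st[i])
ys,xs=np.where(lab==i)
P=np.array([at(r,(x,y),40)[:2] for x,y in zip(xs,ys)],np.float32)
print(cv2.minAreaRect(P))
w=((hsv[...,1]<60)&(hsv[...,2]>60)).astype(np.uint8)
c=cv2.resize(im[170:270,190:320],None,fx=6,fy=6,interpolation=cv2.INTER_CUBIC);cv2.imwrite("pics/crop.png",c)
E
```

```text
[216 177  69  76 638]
((542.1129150390625, -68.6637191772461), (164.63197326660156, 105.15386199951172), 26.564970016479492)
```

View pics/crop.png

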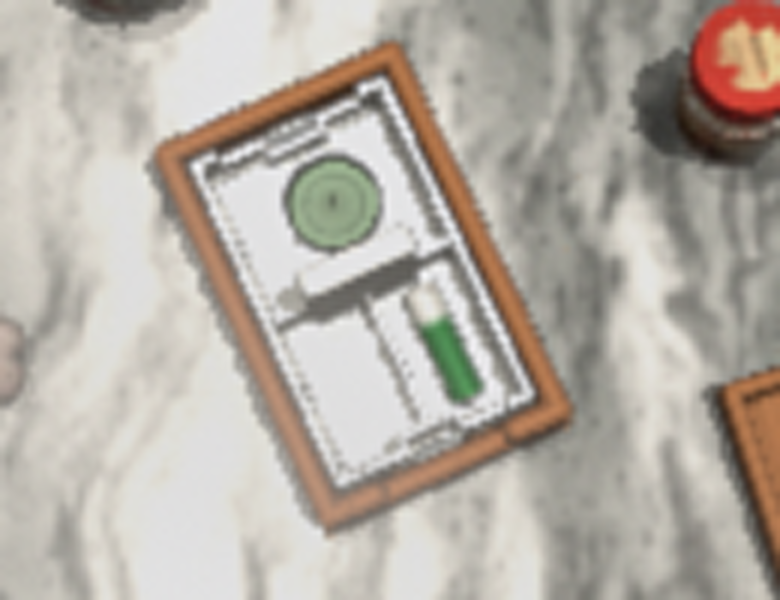

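The crop confirms it: the large brown caddy holds the tray. Its scoop notches are at the lower-right (near) end, at crop (385,490) and (510,440). The candle pocket is at the far end, so the tray is reversed. Next I'll refine the pose with a silhouette fit in both cameras.

```bash
cat >> h.py <<'E'
from scipy.optimize import minimize
def boxpts(p,L=165,W=107,H=42,inset=1.5):
    c,s=np.cos(p[2]),np.sin(p[2]);o=[]
    for z,k in((0,0),(H-5,0),(H-1.5,1.5),(H,5)):
        for a in(-1,1):
            for b in(-1,1):
                x,y=a*(L/2-k),b*(W/2-k); o.append((p[0]+c*x-s*y,p[1]+s*x+c*y,z))
    return o
def sil(r,p,S=8,off=(0,0)):
    q=np.array([proj(r,a) for a in boxpts(p)])-off
    return cv2.convexHull(((q+.5)*S).astype(np.float32))
E
python3 - <<'E'
from h import *
p0=np.array([541.5,-69,.464]); data=[]
for cam in("top","scene"):
    r=bot.read_camera(cam);im=r["image"]
    c=proj(r,(*p0[:2],20)).astype(int); off=c-45
    S=8
    cr=cv2.resize(im[off[1]:off[1]+90,off[0]:off[0]+90],None,fx=S,fy=S,interpolation=cv2.INTER_CUBIC)
    hsv=cv2.cvtColor(cr,cv2.COLOR_BGR2HSV)
    m=((hsv[...,0]<20)&(hsv[...,1]>90)&(hsv[...,2]>35)).astype(np.uint8)
    n,lab,st,ce=cv2.connectedComponentsWithStats(m)
    k=[i for i in range(1,n)]; i=max(k,key=lambda i:st[i,4]) 
    cs,_=cv2.findContours((lab==i).astype(np.uint8),cv2.RETR_EXTERNAL,cv2.CHAIN_APPROX_NONE)
    h=cv2.convexHull(max(cs,key=cv2.contourArea)).astype(np.float32)
    data.append((r,h,off))
def cost(p,ds):
    t=0
    for r,h,o in ds:
        q=sil(r,p,8,o); a,_=cv2.intersectConvexConvex(h,q)
        u=cv2.contourArea(h)+cv2.contourArea(q)-a; t+=1-a/u
    return t
for ds in([data[0]],[data[1]],data):
    f=minimize(cost,p0,args=(ds,),method="Nelder-Mead",options=dict(initial_simplex=p0+np.array([[0,0,0],[5,0,0],[0,5,0],[0,0,.05]]),xatol=.01,fatol=1e-6))
    print(f.x,f.fun)
p=f.x
for r,h,o in data:
    im=r["image"]
    for cam_t in(1,):
        # grip plate: print predicted pixel of grip top centre and ends
        c,s=np.cos(p[2]),np.sin(p[2])
        print([proj(r,(p[0]-s*y,p[1]+c*y,86)).round(1) for y in(-23,0,23)])
# crop scene
r=data[1][0];im=r["image"].copy();S=6;c=proj(r,(*p[:2],40)).astype(int);o=c-[60,48]
cr=cv2.resize(im[o[1]:o[1]+96,o[0]:o[0]+120],None,fx=S,fy=S,interpolation=cv2.INTER_CUBIC)
cv2.polylines(cr,[sil(r,p,S,o).astype(np.int32)],True,(255,0,255),1)
for x,y in((-6,-23),(-6,23),(6,23),(6,-23)):
    c_,s_=np.cos(p[2]),np.sin(p[2]); q=(proj(r,(p[0]+c_*x-s_*y,p[1]+s_*x+c_*y,86))-o+.5)*S; cv2.circle(cr,tuple(int(v) for v in q),3,(0,0,255),-1)
cv2.imwrite("pics/fit_s.png",cr)
r=data[0][0];im=r["image"].copy();c=proj(r,(*p[:2],40)).astype(int);o=c-[48,48]
cr2=cv2.resize(im[o[1]:o[1]+96,o[0]:o[0]+96],None,fx=S,fy=S,interpolation=cv2.INTER_CUBIC)
cv2.polylines(cr2,[sil(r,p,S,o).astype(np.int32)],True,(255,0,255),1)
for x,y in((-6,-23),(-6,23),(6,23),(6,-23)):
    q=(proj(r,(p[0]+c_*x-s_*y,p[1]+s_*x+c_*y,86))-o+.5)*S; cv2.circle(cr2,tuple(int(v) for v in q),3,(0,0,255),-1)
z=np.hstack([cr2,cr]); cv2.imwrite("pics/fit.png",cv2.resize(z,(800,int(z.shape[0]*800/z.shape[1]))))
E
```

```text
[ 5.44869901e+02 -6.95328038e+01  4.85594692e-01] 0.0854309776621025
[ 5.46766684e+02 -6.68552732e+01  4.98467062e-01] 0.059493463282551895
[ 5.44682596e+02 -6.84700010e+01  4.92237266e-01] 0.15121569311869532
[array([258.2, 207.6]), array([249. , 212.1]), array([239.7, 216.7])]
[array([273.7, 197. ]), array([266.3, 196.2]), array([258.9, 195.3])]
```

View pics/fit.png

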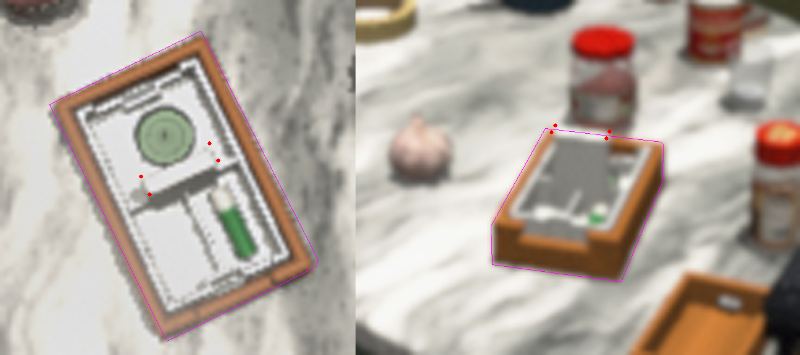

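```bash
cat > fit.py <<'E'
from h import *
from scipy.optimize import least_squares
def run(p0,sat,S=8):
    data=[]
    for cam in("top","scene"):
        r=bot.read_camera(cam);im=r["image"]
        off=proj(r,(*p0[:2],20)).astype(int)-45
        cr=cv2.resize(im[off[1]:off[1]+90,off[0]:off[0]+90],None,fx=S,fy=S,interpolation=cv2.INTER_LINEAR)
        f=cr.astype(int); m=(((f[...,2]-f[...,0])>sat*f[...,2].clip(1))&(f[...,2]>25)).astype(np.uint8)
        n,lab,st,ce=cv2.connectedComponentsWithStats(m); i=1+st[1:,4].argmax()
        cs,_=cv2.findContours((lab==i).astype(np.uint8),cv2.RETR_EXTERNAL,cv2.CHAIN_APPROX_NONE)
        data.append((r,max(cs,key=cv2.contourArea)[::6,0].astype(np.float32),off))
    def res(p,ds):
        o=[]
        for r,c,off in ds:
            q=sil(r,p,S,off); d=[cv2.pointPolygonTest(q,tuple(map(float,a)),True) for a in c]
            d=np.array(d)/S; o.append(d[d<2])
            o[-1]=np.where(d>2,2,d)
        return np.concatenate(o)
    for ds in([data[0]],[data[1]],data):
        f=least_squares(res,p0,args=(ds,),loss="soft_l1",f_scale=.25,x_scale=[1,1,.01],diff_step=1e-3)
        print(sat,f.x.round(4),np.median(np.abs(f.fun)).round(3))
    return f.x
if __name__=="__main__":
    for s in(.3,.4,.5): run(np.array([543,-69,.475]),s)
E
python3 fit.py
```

```text
0.3 [ 5.435113e+02 -6.859690e+01  4.737000e-01] 0.492
0.3 [ 5.478326e+02 -6.608110e+01  4.945000e-01] 1.011
0.3 [ 5.449795e+02 -6.782680e+01  4.765000e-01] 0.766
0.4 [ 5.415016e+02 -6.734070e+01  4.598000e-01] 2.0
0.4 [ 470.1216 -316.6813   -1.2559] 2.0
0.4 [557.9127 -94.3613   0.8863] 2.0
0.5 [ 5.396525e+02 -6.672490e+01  4.643000e-01] 1.369
0.5 [ 497.631  -202.9558    0.7107] 0.726
0.5 [ 557.5886 -119.8742    1.3273] 2.0
```

step_arm(increments=[{"dp": [10, -8, 0], "twist": [0, 0, 0]}, {"dp": [25, -21, 0], "twist": [0, 0, 0]}, {"dp": [25, -21, 0], "twist": [0, 0, 0]}, {"dp": [25, -21, 0], "twist": [0, 0, 0]}, {"dp": [25, -21, 0], "twist": [0, 0, 0]}])

```text
t: 2.07
tcp_pos: [270.7, -498.6, 231.6]
eef_rot: [-3.106, -0.469, -0.0]
wrist_force: [1.0, -0.0, -0.2]
width: 95.3
grip_force: 0.0
```

step_arm(increments=[{"dp": [25, -21, 0], "twist": [0, 0, 0]}, {"dp": [25, -21, 0], "twist": [0, 0, 0]}, {"dp": [25, -21, 0], "twist": [0, 0, 0]}, {"dp": [25, -21, 0], "twist": [0, 0, 0]}, {"dp": [25, -21, 0], "twist": [0, 0, 0]}])

```text
t: 2.48
tcp_pos: [358.9, -361.1, 231.7]
eef_rot: [3.106, 0.469, 0.001]
wrist_force: [0.8, -0.5, -0.3]
width: 95.2
grip_force: 0.0
```

step_arm(increments=[{"dp": [25, -21, 0], "twist": [0, 0, 0]}, {"dp": [25, -21, 0], "twist": [0, 0, 0]}, {"dp": [25, -21, 0], "twist": [0, 0, 0]}, {"dp": [25, -21, 0], "twist": [0, 0, 0]}, {"dp": [25, -21, 0], "twist": [0, 0, 0]}])

```text
t: 2.9
tcp_pos: [447.1, -223.9, 231.8]
eef_rot: [3.106, 0.47, 0.001]
wrist_force: [1.0, -0.6, -0.0]
width: 95.0
grip_force: 0.0
```

step_arm(increments=[{"dp": [25, -21, 0], "twist": [0, 0, 0]}, {"dp": [25, -21, 0], "twist": [0, 0, 0]}, {"dp": [25, -21, 0], "twist": [0, 0, 0]}, {"dp": [25, -21, 0], "twist": [0, 0, 0]}, {"dp": [15, -12, 0], "twist": [0, 0, 0]}])

```text
t: 3.32
tcp_pos: [528.9, -97.1, 231.8]
eef_rot: [-3.105, -0.473, -0.001]
wrist_force: [-0.6, -0.8, -0.6]
width: 94.7
grip_force: 0.0
```

step_arm(increments=[{"dp": [0, 0, 0], "twist": [0, 0, -0.116]}, {"dp": [0, 0, 0], "twist": [0, 0, -0.116]}, {"dp": [0, 0, 0], "twist": [0, 0, -0.116]}, {"dp": [0, 0, 0], "twist": [0, 0, -0.116]}, {"dp": [0, 0, 0], "twist": [0, 0, -0.116]}])

```text
t: 3.73
tcp_pos: [527.8, -99.5, 231.6]
eef_rot: [-2.838, -1.347, -0.0]
wrist_force: [-0.4, -0.5, -0.3]
width: 95.0
grip_force: 0.0
```

step_arm(increments=[{"dp": [0, 0, 0], "twist": [0, 0, -0.116]}, {"dp": [0, 0, 0], "twist": [0, 0, -0.116]}, {"dp": [0, 0, 0], "twist": [0, 0, -0.116]}, {"dp": [0, 0, 0], "twist": [0, 0, -0.116]}, {"dp": [0, 0, 0], "twist": [0, 0, -0.116]}])

```text
t: 4.15
tcp_pos: [527.8, -99.7, 231.6]
eef_rot: [-2.335, -2.102, -0.0]
wrist_force: [0.3, 0.5, -0.0]
width: 94.8
grip_force: 0.0
```

step_arm(increments=[{"dp": [0, 0, 0], "twist": [0, 0, -0.116]}, {"dp": [0, 0, 0], "twist": [0, 0, -0.116]}, {"dp": [0, 0, 0], "twist": [0, 0, -0.116]}, {"dp": [0, 0, 0], "twist": [0, 0, -0.116]}, {"dp": [0, 0, 0], "twist": [0, 0, -0.116]}])

```text
t: 4.57
tcp_pos: [527.8, -99.7, 231.6]
eef_rot: [-1.636, -2.682, -0.0]
wrist_force: [-0.5, -0.4, 0.4]
width: 95.3
grip_force: 0.0
```

step_arm(increments=[{"dp": [10.3, 14.1, 0], "twist": [0, 0, 0]}, {"dp": [10.3, 14.1, 0], "twist": [0, 0, 0]}, {"dp": [0, 0, 35], "twist": [0, 0, 0]}, {"dp": [0, 0, 35], "twist": [0, 0, 0]}, {"dp": [0, 0, 35], "twist": [0, 0, 0]}])

```text
t: 4.98
tcp_pos: [544.4, -68.4, 126.5]
eef_rot: [1.642, 2.676, 0.002]
wrist_force: [-0.5, -0.2, 0.2]
width: 95.4
grip_force: 0.0
```

step_arm(increments=[{"dp": [0, 0, 7], "twist": [0, 0, 0]}, {"dp": [0, 0, 0], "twist": [0, 0, 0]}, {"dp": [0, 0, 0], "twist": [0, 0, 0]}])

```text
t: 5.23
tcp_pos: [544.4, -69.2, 120.8]
eef_rot: [1.644, 2.676, 0.001]
wrist_force: [-0.1, 0.0, 0.5]
width: 95.0
grip_force: 0.0
```

```bash
python3 - <<'E'
from h import *
print({k:v for k,v in bot.state().items() if k in("tcp_pos","qpos")})
z=[]
for cam in("top","scene"):
    r=bot.read_camera(cam);c=proj(r,(543,-69,60)).astype(int);a=r["image"][c[1]-50:c[1]+50,c[0]-66:c[0]+66]
    z.append(cv2.resize(a,None,fx=3.03*2 if cam=="scene" else 6,fy=6,interpolation=cv2.INTER_CUBIC)[:, :798])
cv2.imwrite("pics/close.png",z[1])
r=bot.read_camera("top");cv2.imwrite("pics/closetop.png",z[0])
E
```

```text
{'qpos': array([-2.24254280e-01, -2.88894910e-03,  1.97703351e+00,  1.32011762e-04,
        1.16655059e+00, -6.93441397e-01]), 'tcp_pos': array([544.44821599, -69.17272837, 120.79294389])}
```

View pics/close.png

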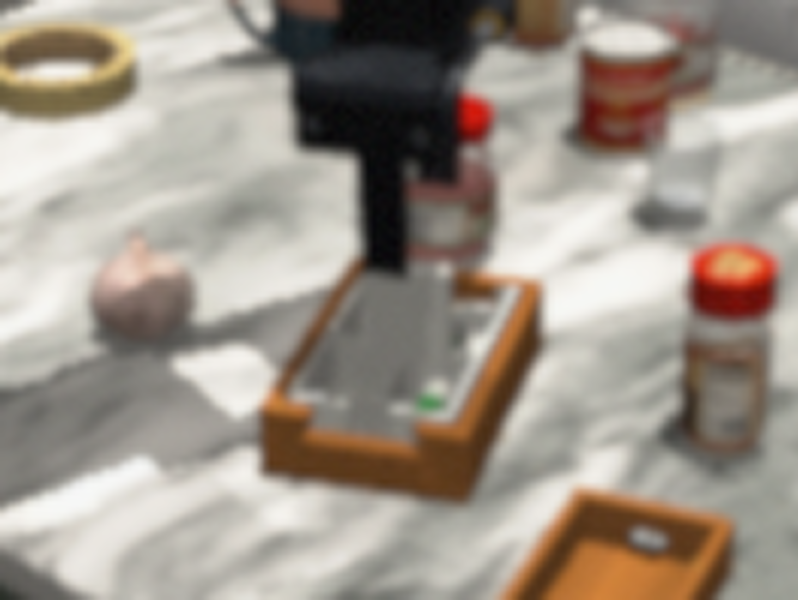

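The near finger is at px 365–408, with its tip at row 270. The plate top edge spans roughly 363–450. I'll check both against their projections.

```bash
python3 - <<'E'
from h import *
r=bot.read_camera("scene");c=proj(r,(543,-69,60)).astype(int);o=c-[66,50]
s=bot.state();R=cv2.Rodrigues(s["eef_rot"])[0];t=s["tcp_pos"]
sc=np.array([6.06,6])
for v in(-47.5,-59.5):
  for u in(-10,10): print("tip",u,v,((proj(r,t+R@[u,v,17])-o+.5)*sc).round())
for p in((544.4,-69.2,.475),):
  cc,ss=np.cos(p[2]),np.sin(p[2])
  for x,y in((-6,-23),(-6,23),(6,-23),(6,23)): print("plate",x,y,((proj(r,(p[0]+cc*x-ss*y,p[1]+ss*x+cc*y,86))-o+.5)*sc).round())
  for x,y in((-82.5,-53.5),(-82.5,53.5),(82.5,-53.5)): print("corner0",((proj(r,(p[0]+cc*x-ss*y,p[1]+ss*x+cc*y,0))-o+.5)*sc).round())
E
```

```text
tip -10 -47.5 [403. 274.]
tip 10 -47.5 [363. 269.]
tip -10 -59.5 [396. 286.]
tip 10 -59.5 [356. 281.]
plate -6 -23 [447. 274.]
plate -6 23 [358. 263.]
plate 6 -23 [453. 263.]
plate 6 23 [364. 252.]
corner0 [469. 506.]
corner0 [259. 477.]
corner0 [542. 345.]
```

View pics/closetop.png

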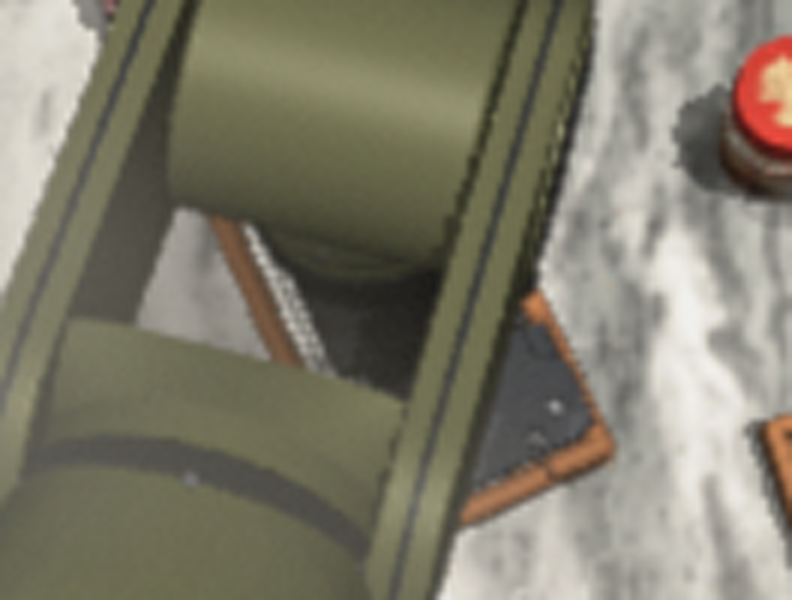

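step_arm(increments=[{"dp": [2.5, 0, 0], "twist": [0, 0, 0]}, {"dp": [0, 0, 0], "twist": [0, 0, 0]}, {"dp": [0, 0, 10], "twist": [0, 0, 0]}, {"dp": [0, 0, 20], "twist": [0, 0, 0]}, {"dp": [0, 0, 20], "twist": [0, 0, 0]}], gripper=45)

```text
t: 5.85
tcp_pos: [543.7, -67.3, 69.7]
eef_rot: [1.643, 2.675, 0.001]
wrist_force: [-0.1, -0.5, 0.3]
width: 67.2
grip_force: 0.0
```

step_arm(increments=[{"dp": [0, 0, 7], "twist": [0, 0, 0]}, {"dp": [0, 0, 0], "twist": [0, 0, 0]}, {"dp": [0, 0, 0], "twist": [0, 0, 0]}])

```text
t: 6.1
tcp_pos: [542.7, -67.1, 62.3]
eef_rot: [-1.644, -2.676, 0.001]
wrist_force: [0.3, 0.7, -0.6]
width: 48.4
grip_force: 0.0
```

```bash
python3 - <<'E'
from h import *
print(bot.state()["tcp_pos"],bot.state()["width"],bot.state()["wrist_force"])
r=bot.read_camera("scene");c=proj(r,(541,-69,60)).astype(int);o=c-[27,22]
print(o);a=r["image"][o[1]:o[1]+44,o[0]:o[0]+54]
cv2.imwrite("pics/c2.png",cv2.resize(a,None,fx=14,fy=14-.5,interpolation=cv2.INTER_CUBIC))
E
```

```text
[542.66450702 -67.06347314  62.27538728] 48.36104285381254 [ 0.25134619  0.6930038  -0.63338282]
[238 182]
```

View pics/c2.png

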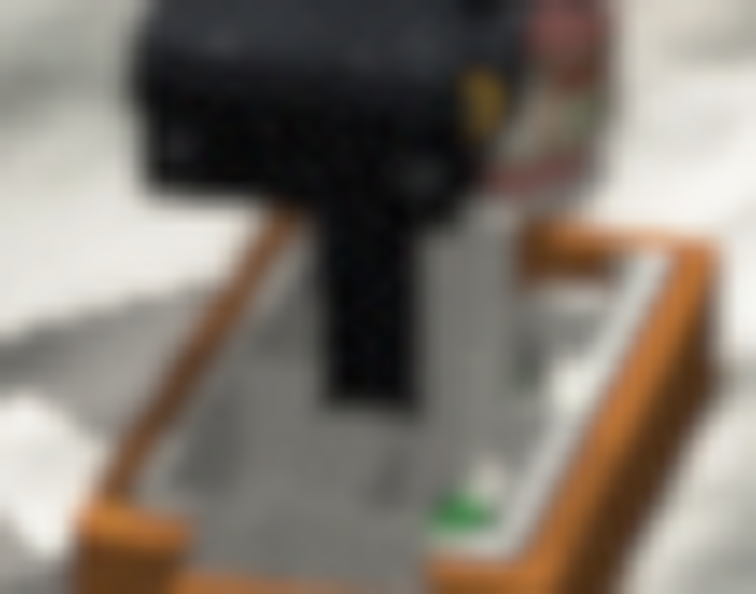

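```bash
python3 - <<'E'
from h import *
r=bot.read_camera("scene")
g=r["image"].sum(2)//3
for v in(200,202,204,206): print(v,g[v,254:282].tolist())
s=bot.state();R=cv2.Rodrigues(s["eef_rot"])[0];t=s["tcp_pos"]
w=s["width"]/2
for y,u in((-w,-10),(-w,10),(-w-12,-10),(-w-12,10)): print("finger",u,round(y),proj(r,t+R@[u,y,7]).round(1))
for y in(-6,6):
  for u in(-23,23):print("plate",u,y,*[proj(r,t+R@[u,y,t[2]-z]).round(1) for z in(86,60)])
E
```

```text
200 [192, 145, 99, 90, 103, 102, 73, 34, 12, 9, 8, 10, 10, 35, 75, 101, 108, 110, 115, 112, 94, 69, 60, 66, 76, 82, 90, 107]
202 [140, 98, 97, 119, 122, 104, 79, 41, 14, 6, 13, 12, 13, 38, 78, 105, 113, 113, 115, 112, 95, 77, 78, 86, 91, 89, 92, 104]
204 [84, 95, 115, 116, 101, 97, 83, 43, 13, 12, 10, 12, 11, 37, 78, 105, 112, 112, 117, 117, 110, 107, 121, 138, 155, 164, 164, 164]
206 [88, 101, 100, 94, 94, 99, 87, 46, 14, 15, 10, 10, 12, 39, 78, 106, 112, 115, 119, 117, 108, 104, 110, 122, 127, 131, 151, 183]
finger -10 -23 [267.  208.6]
finger 10 -23 [260.7 207.7]
finger -10 -35 [266.  210.5]
finger 10 -35 [259.6 209.7]
plate -23 -6 [272.7 198. ] [272.6 205.5]
plate 23 -6 [258.  196.1] [258.1 203.6]
plate -23 6 [273.6 196.2] [273.6 203.6]
plate 23 6 [259.  194.3] [259.1 201.8]
```

Relative to the plate the fingers are centred to within about 1 mm. I'll close them.

step_arm(increments=[{"dp": [0, 0, 0], "twist": [0, 0, 0]}, {"dp": [0, 0, 0], "twist": [0, 0, 0]}, {"dp": [0, 0, 0], "twist": [0, 0, 0]}, {"dp": [0, 0, 0], "twist": [0, 0, 0]}, {"dp": [0, 0, 0], "twist": [0, 0, 0]}], gripper=0, newtons=20)

```text
t: 6.62
tcp_pos: [543.1, -67.2, 62.9]
eef_rot: [1.644, 2.676, 0.0]
wrist_force: [0.2, -0.1, -0.1]
width: 17.0
grip_force: 0.0
```

step_arm(increments=[{"dp": [0, 0, 0], "twist": [0, 0, 0]}, {"dp": [0, 0, 0], "twist": [0, 0, 0]}, {"dp": [0, 0, 0], "twist": [0, 0, 0]}, {"dp": [0, 0, 0], "twist": [0, 0, 0]}, {"dp": [0, 0, 0], "twist": [0, 0, 0]}])

```text
t: 7.03
tcp_pos: [542.7, -67.4, 62.9]
eef_rot: [-1.644, -2.677, 0.001]
wrist_force: [-3.7, -2.1, 3.9]
width: 12.0
grip_force: 20.0
```

step_arm(increments=[{"dp": [0, -0.7, 0], "twist": [0, 0, 0]}, {"dp": [0, 0, 0], "twist": [0, 0, 0]}, {"dp": [0, 0, 0], "twist": [0, 0, 0]}], newtons=60)

```text
t: 7.28
tcp_pos: [542.7, -67.4, 62.8]
eef_rot: [1.644, 2.676, 0.001]
wrist_force: [0.3, -0.8, 1.6]
width: 11.7
grip_force: 60.0
```

```bash
python3 -c "
from station import bot
s=bot.state();print({k:s[k] for k in('tcp_pos','eef_rot','wrist_force','wrist_torque','grip_force','qpos')})"
```

```text
{'tcp_pos': array([542.6997006 , -67.40052701,  62.81304503]), 'eef_rot': array([1.64403557e+00, 2.67616745e+00, 7.15526824e-04]), 'wrist_force': array([ 0.25907587, -0.8081955 ,  1.64442743]), 'wrist_torque': array([-0.20722327,  0.11929738, -0.05982132]), 'grip_force': 59.9895715713501, 'qpos': array([-2.21823409e-01,  6.59719636e-02,  2.01546818e+00,  2.06687559e-04,
        1.05927038e+00, -6.90949258e-01])}
```

step_arm(increments=[{"dp": [0, 0, -2], "twist": [0, 0, 0]}, {"dp": [0, 0, -2], "twist": [0, 0, 0]}, {"dp": [0, 0, -2], "twist": [0, 0, 0]}, {"dp": [0, 0, -2], "twist": [0, 0, 0]}, {"dp": [0, 0, -2], "twist": [0, 0, 0]}])

```text
t: 7.7
tcp_pos: [541.6, -67.0, 72.3]
eef_rot: [-1.643, -2.675, -0.0]
wrist_force: [-0.5, 0.1, -3.2]
width: 11.4
grip_force: 60.0
```

step_arm(increments=[{"dp": [0, 0, -2], "twist": [0, 0, 0]}, {"dp": [0, 0, -2], "twist": [0, 0, 0]}, {"dp": [0, 0, -3], "twist": [0, 0, 0]}, {"dp": [0, 0, -3], "twist": [0, 0, 0]}, {"dp": [0, 0, -3], "twist": [0, 0, 0]}])

```text
t: 8.12
tcp_pos: [542.7, -67.5, 86.6]
eef_rot: [1.644, 2.676, 0.001]
wrist_force: [1.1, 0.5, -2.8]
width: 12.0
grip_force: 60.0
```

step_arm(increments=[{"dp": [0, 0, -5], "twist": [0, 0, 0]}, {"dp": [0, 0, -8], "twist": [0, 0, 0]}, {"dp": [0, 0, -8], "twist": [0, 0, 0]}, {"dp": [0, 0, -8], "twist": [0, 0, 0]}, {"dp": [0, 0, -8], "twist": [0, 0, 0]}])

```text
t: 8.53
tcp_pos: [542.5, -67.5, 123.9]
eef_rot: [1.644, 2.676, 0.0]
wrist_force: [-0.2, 0.6, -2.5]
width: 11.5
grip_force: 60.0
```

step_arm(increments=[{"dp": [0, 0, -5], "twist": [0, 0, 0]}, {"dp": [0, 0, -3], "twist": [0, 0, 0]}, {"dp": [0, 0, 0], "twist": [0, 0, 0]}, {"dp": [0, 0, 0], "twist": [0, 0, 0]}])

```text
t: 8.87
tcp_pos: [542.2, -67.4, 130.7]
eef_rot: [-1.644, -2.677, 0.0]
wrist_force: [0.7, -0.2, -2.5]
width: 11.6
grip_force: 60.0
```

```bash
python3 - <<'E'
from h import *
s=bot.state();print({k:s[k] for k in('tcp_pos','eef_rot','wrist_force','wrist_torque','qpos')})
z=[]
for cam in("scene","top"):
    r=bot.read_camera(cam);c=proj(r,(543,-69,70)).astype(int);a=r["image"][c[1]-45:c[1]+45,c[0]-50:c[0]+50]
    z.append(cv2.resize(a,None,fx=4,fy=4,interpolation=cv2.INTER_CUBIC))
cv2.imwrite("pics/lift.png",np.hstack(z))
E
```

```text
{'tcp_pos': array([542.23088895, -67.42874302, 130.68986031]), 'eef_rot': array([-1.64439097e+00, -2.67683231e+00,  1.02066232e-05]), 'wrist_force': array([ 0.74330267, -0.15590818, -2.546702  ]), 'wrist_torque': array([ 0.01129061, -0.17131827, -0.03915112]), 'qpos': array([-2.21973334e-01, -1.87062225e-02,  1.97470794e+00,  1.77003301e-06,
        1.18561586e+00, -6.91027526e-01])}
```

View pics/lift.png

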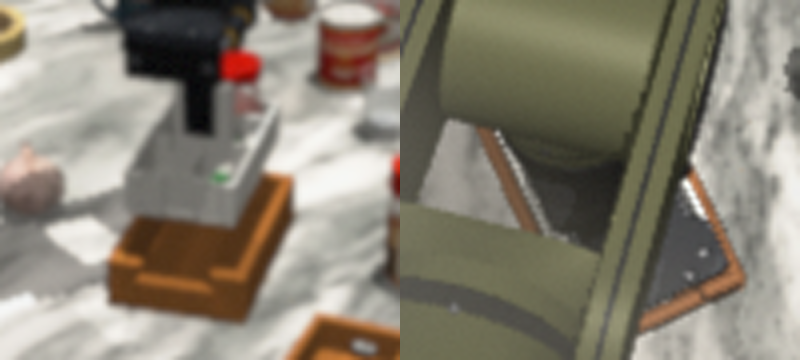

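The tray is out, level and still holding its contents (scene crop; battery at (220,175)). Now the half turn.

step_arm(increments=[{"dp": [0, 0, 0], "twist": [0, 0, 0.05]}, {"dp": [0, 0, 0], "twist": [0, 0, 0.1]}, {"dp": [0, 0, 0], "twist": [0, 0, 0.1]}, {"dp": [0, 0, 0], "twist": [0, 0, 0.1]}, {"dp": [0, 0, 0], "twist": [0, 0, 0.1]}])

```text
t: 9.38
tcp_pos: [541.9, -67.4, 129.9]
eef_rot: [-2.205, -2.236, 0.001]
wrist_force: [0.5, 0.2, -2.4]
width: 11.5
grip_force: 60.0
```

step_arm(increments=[{"dp": [0, 0, 0], "twist": [0, 0, 0.1]}, {"dp": [0, 0, 0], "twist": [0, 0, 0.1]}, {"dp": [0, 0, 0], "twist": [0, 0, 0.1]}, {"dp": [0, 0, 0], "twist": [0, 0, 0.1]}, {"dp": [0, 0, 0], "twist": [0, 0, 0.1]}])

```text
t: 9.8
tcp_pos: [541.9, -67.3, 129.9]
eef_rot: [-2.69, -1.621, 0.002]
wrist_force: [1.0, 0.0, -2.8]
width: 11.8
grip_force: 60.0
```

step_arm(increments=[{"dp": [0, 0, 0], "twist": [0, 0, 0.1]}, {"dp": [0, 0, 0], "twist": [0, 0, 0.1]}, {"dp": [0, 0, 0], "twist": [0, 0, 0.1]}, {"dp": [0, 0, 0], "twist": [0, 0, 0.1]}, {"dp": [0, 0, 0], "twist": [0, 0, 0.1]}])

```text
t: 10.22
tcp_pos: [541.8, -67.4, 129.9]
eef_rot: [-3.008, -0.905, 0.002]
wrist_force: [-0.3, -0.1, -2.9]
width: 11.9
grip_force: 60.0
```

step_arm(increments=[{"dp": [0, 0, 0], "twist": [0, 0, 0.1]}, {"dp": [0, 0, 0], "twist": [0, 0, 0.1]}, {"dp": [0, 0, 0], "twist": [0, 0, 0.1]}, {"dp": [0, 0, 0], "twist": [0, 0, 0.1]}, {"dp": [0, 0, 0], "twist": [0, 0, 0.1]}])

```text
t: 10.63
tcp_pos: [541.9, -67.4, 129.9]
eef_rot: [-3.138, -0.133, 0.002]
wrist_force: [0.3, -0.5, -2.7]
width: 12.0
grip_force: 60.0
```

step_arm(increments=[{"dp": [0, 0, 0], "twist": [0, 0, 0.1]}, {"dp": [0, 0, 0], "twist": [0, 0, 0.1]}, {"dp": [0, 0, 0], "twist": [0, 0, 0.1]}, {"dp": [0, 0, 0], "twist": [0, 0, 0.1]}, {"dp": [0, 0, 0], "twist": [0, 0, 0.1]}])

```text
t: 11.05
tcp_pos: [541.9, -67.4, 129.9]
eef_rot: [3.074, -0.647, -0.002]
wrist_force: [0.8, -0.5, -2.8]
width: 11.7
grip_force: 60.0
```

step_arm(increments=[{"dp": [0, 0, 0], "twist": [0, 0, 0.1]}, {"dp": [0, 0, 0], "twist": [0, 0, 0.1]}, {"dp": [0, 0, 0], "twist": [0, 0, 0.1]}, {"dp": [0, 0, 0], "twist": [0, 0, 0.1]}, {"dp": [0, 0, 0], "twist": [0, 0, 0.1]}])

```text
t: 11.47
tcp_pos: [541.9, -67.3, 129.9]
eef_rot: [2.818, -1.388, -0.002]
wrist_force: [-0.1, -0.1, -2.5]
width: 11.8
grip_force: 60.0
```

step_arm(increments=[{"dp": [0, 0, 0], "twist": [0, 0, 0.1]}, {"dp": [0, 0, 0], "twist": [0, 0, 0.092]}, {"dp": [0, 0, 0], "twist": [0, 0, 0]}, {"dp": [0, 0, 0], "twist": [0, 0, 0]}, {"dp": [0, 0, 0], "twist": [0, 0, 0]}])

```text
t: 11.88
tcp_pos: [542.1, -67.4, 130.3]
eef_rot: [2.678, -1.642, -0.001]
wrist_force: [-0.2, 0.1, -1.8]
width: 11.7
grip_force: 60.0
```

```bash
python3 - <<'E'
from h import *
s=bot.state();print({k:s[k] for k in('tcp_pos','eef_rot','wrist_force','wrist_torque','qpos')})
R=cv2.Rodrigues(s['eef_rot'])[0];print(R.round(3),np.arctan2(R[1,1],R[0,1]))
z=[]
r=bot.read_camera("scene");c=proj(r,(543,-69,70)).astype(int);o=c-[50,45];a=r["image"][c[1]-45:c[1]+45,c[0]-50:c[0]+50]
a=cv2.resize(a,None,fx=6.6,fy=6.6,interpolation=cv2.INTER_CUBIC)
cv2.imwrite("pics/turned.png",a)
t=s['tcp_pos']
print("scale off",o)
for z in(42,): # rim corners
  cc,ss=np.cos(.475),np.sin(.475)
  for x,y in((-82.5,-53.5),(-82.5,53.5)): print(((proj(r,(542.7+cc*x-ss*y,-67.4+ss*x+cc*y,0))-o+.5)*6.6).round())
  for x,y in((-70,-42),(-70,42),(70,-42)): print('tray',((proj(r,(t[0]+cc*x-ss*y,t[1]+ss*x+cc*y,t[2]-56.8))-o+.5)*6.6).round())
E
```

```text
{'tcp_pos': array([542.08661307, -67.37905373, 130.29002651]), 'eef_rot': array([ 2.67790241e+00, -1.64224515e+00, -1.02576717e-03]), 'wrist_force': array([-0.15212074,  0.12359951, -1.75074443]), 'wrist_torque': array([0.09516202, 0.02968653, 0.03485267]), 'qpos': array([-2.21935987e-01, -1.81934878e-02,  1.97492722e+00, -1.23297826e-05,
        1.18555270e+00,  2.44908709e+00])}
[[ 0.453 -0.891 -0.001]
 [-0.891 -0.453  0.   ]
 [-0.     0.001 -1.   ]] -2.6710183230096174
scale off [216 156]
[400. 537.]
[171. 505.]
tray [381. 379.]
tray [198. 355.]
tray [452. 236.]
```

View pics/turned.png

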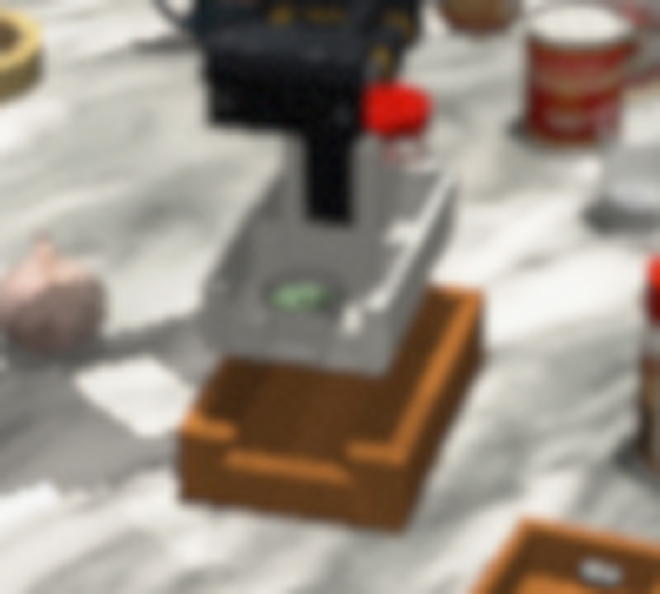

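The tray is turned: the candle is now at the near, scooped end (300,295), and the tray sits over the caddy within about 1 mm. Lowering next.

step_arm(increments=[{"dp": [0, 0, 10], "twist": [0, 0, 0]}, {"dp": [0, 0, 10], "twist": [0, 0, 0]}, {"dp": [0, 0, 6], "twist": [0, 0, 0]}, {"dp": [0, 0, 2], "twist": [0, 0, 0]}, {"dp": [0, 0, 0], "twist": [0, 0, 0]}])

```text
t: 12.35
tcp_pos: [541.3, -67.2, 101.0]
eef_rot: [2.676, -1.644, -0.004]
wrist_force: [-1.2, -0.1, -3.1]
width: 11.8
grip_force: 60.0
```

step_arm(increments=[{"dp": [0, 0, 2], "twist": [0, 0, 0]}, {"dp": [0, 0, 2], "twist": [0, 0, 0]}, {"dp": [0, 0, 2], "twist": [0, 0, 0]}, {"dp": [0, 0, 2], "twist": [0, 0, 0]}, {"dp": [0, 0, 0], "twist": [0, 0, 0]}])

```text
t: 12.77
tcp_pos: [542.2, -67.4, 94.4]
eef_rot: [2.676, -1.645, -0.0]
wrist_force: [-0.7, 0.4, -2.7]
width: 11.5
grip_force: 60.0
```

step_arm(increments=[{"dp": [0, 0, 2], "twist": [0, 0, 0]}, {"dp": [0, 0, 2], "twist": [0, 0, 0]}, {"dp": [0, 0, 2], "twist": [0, 0, 0]}, {"dp": [0, 0, 0], "twist": [0, 0, 0]}, {"dp": [0, 0, 0], "twist": [0, 0, 0]}])

```text
t: 13.18
tcp_pos: [542.7, -67.8, 88.7]
eef_rot: [-2.676, 1.645, -0.002]
wrist_force: [1.7, -2.2, -3.7]
width: 11.7
grip_force: 60.0
```

step_arm(increments=[{"dp": [0, 0, 2], "twist": [0, 0, 0]}, {"dp": [0, 0, 2], "twist": [0, 0, 0]}, {"dp": [0, 0, 2], "twist": [0, 0, 0]}, {"dp": [0, 0, 0], "twist": [0, 0, 0]}, {"dp": [0, 0, 0], "twist": [0, 0, 0]}])

```text
t: 13.6
tcp_pos: [542.6, -67.7, 82.6]
eef_rot: [-2.676, 1.645, -0.002]
wrist_force: [2.8, -2.7, -4.0]
width: 11.5
grip_force: 60.0
```

step_arm(increments=[{"dp": [1, 0, 0], "twist": [0, 0, 0]}, {"dp": [0, 0, 2], "twist": [0, 0, 0]}, {"dp": [0, 0, 2], "twist": [0, 0, 0]}, {"dp": [0, 0, 1], "twist": [0, 0, 0]}, {"dp": [0, 0, 0], "twist": [0, 0, 0]}])

```text
t: 14.02
tcp_pos: [542.4, -68.2, 77.1]
eef_rot: [2.676, -1.645, -0.002]
wrist_force: [1.5, -0.9, -3.5]
width: 11.5
grip_force: 60.0
```

step_arm(increments=[{"dp": [0, 0, 1], "twist": [0, 0, 0]}, {"dp": [0, 0, 1], "twist": [0, 0, 0]}, {"dp": [0, 0, 0], "twist": [0, 0, 0]}])

```text
t: 14.27
tcp_pos: [542.7, -68.2, 76.2]
eef_rot: [-2.677, 1.645, 0.001]
wrist_force: [-1.7, -0.1, 2.9]
width: 11.8
grip_force: 60.0
```

step_arm(increments=[{"dp": [0, 0, 0], "twist": [0, 0, 0]}, {"dp": [0, 0, 0], "twist": [0, 0, 0]}, {"dp": [0, 0, 0], "twist": [0, 0, 0]}, {"dp": [0, 0, 0], "twist": [0, 0, 0]}, {"dp": [0, 0, -5], "twist": [0, 0, 0]}], gripper=50)

```text
t: 14.68
tcp_pos: [541.8, -68.0, 79.6]
eef_rot: [2.676, -1.645, -0.004]
wrist_force: [-0.1, 0.3, -0.3]
width: 39.4
grip_force: 0.0
```

step_arm(increments=[{"dp": [0, 0, -15], "twist": [0, 0, 0]}, {"dp": [0, 0, -20], "twist": [0, 0, 0]}, {"dp": [0, 0, -15], "twist": [0, 0, 0]}, {"dp": [0, 0, 0], "twist": [0, 0, 0]}, {"dp": [0, 0, 0], "twist": [0, 0, 0]}])

```text
t: 15.1
tcp_pos: [543.5, -68.5, 131.7]
eef_rot: [-2.676, 1.645, -0.004]
wrist_force: [-0.3, 0.4, -0.5]
width: 50.2
grip_force: 0.0
```

```bash
python3 - <<'E'
from h import *
s=bot.state();print({k:s[k] for k in('tcp_pos','eef_rot','wrist_force','width','qpos')})
r=bot.read_camera("scene");c=proj(r,(543,-69,50)).astype(int);a=r["image"][c[1]-45:c[1]+45,c[0]-50:c[0]+50]
cv2.imwrite("pics/laid.png",cv2.resize(a,None,fx=6.6,fy=6.6,interpolation=cv2.INTER_CUBIC))
E
```

```text
{'tcp_pos': array([543.485525  , -68.48093357, 131.73286433]), 'eef_rot': array([-2.67571823,  1.64463694, -0.00362689]), 'wrist_force': array([-0.26884998,  0.44174939, -0.47438201]), 'width': 50.18938109411035, 'qpos': array([-2.23375784e-01, -1.82823854e-02,  1.97240421e+00,  5.84179963e-05,
        1.18501300e+00,  2.44964623e+00])}
```

View pics/laid.png

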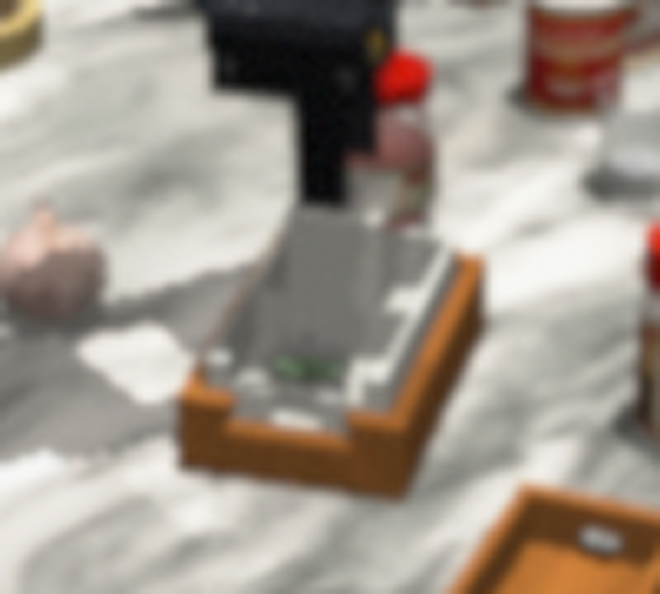

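The tray rests proud in the caddy with its cut-down end at the scoop (290,420). Next I close the fingers and press the low end.

step_arm(increments=[{"dp": [0, 20, 0], "twist": [0, 0, 0]}, {"dp": [0, 20, 0], "twist": [0, 0, 0]}, {"dp": [0, 20, 0], "twist": [0, 0, 0]}, {"dp": [0, 0, 10], "twist": [0, 0, 0]}, {"dp": [0, 0, 10], "twist": [0, 0, 0]}], gripper=0, newtons=20)

```text
t: 15.57
tcp_pos: [488.6, -95.5, 109.3]
eef_rot: [-2.675, 1.647, 0.0]
wrist_force: [0.3, -1.0, -0.9]
width: 22.1
grip_force: 0.0
```

step_arm(increments=[{"dp": [0, 0, 15], "twist": [0, 0, 0]}, {"dp": [0, 0, 15], "twist": [0, 0, 0]}, {"dp": [0, 0, 10], "twist": [0, 0, 0]}, {"dp": [0, 0, 5], "twist": [0, 0, 0]}, {"dp": [0, 0, 0], "twist": [0, 0, 0]}])

```text
t: 15.98
tcp_pos: [488.2, -94.7, 63.3]
eef_rot: [2.676, -1.644, -0.006]
wrist_force: [-0.6, -0.6, -0.5]
width: 0.2
grip_force: 0.0
```

step_arm(increments=[{"dp": [0, 0, 2], "twist": [0, 0, 0]}, {"dp": [0, 0, 2], "twist": [0, 0, 0]}, {"dp": [0, 0, 2], "twist": [0, 0, 0]}, {"dp": [0, 0, 1], "twist": [0, 0, 0]}, {"dp": [0, 0, 0], "twist": [0, 0, 0]}])

```text
t: 16.4
tcp_pos: [489.6, -95.5, 59.1]
eef_rot: [-2.676, 1.645, -0.002]
wrist_force: [-1.0, 0.4, -0.3]
width: 0.1
grip_force: 0.0
```

step_arm(increments=[{"dp": [0, 0, 1], "twist": [0, 0, 0]}, {"dp": [0, 0, 1], "twist": [0, 0, 0]}, {"dp": [0, 0, 1], "twist": [0, 0, 0]}, {"dp": [0, 0, 0], "twist": [0, 0, 0]}])

```text
t: 16.73
tcp_pos: [489.7, -95.5, 56.0]
eef_rot: [-2.676, 1.645, -0.002]
wrist_force: [0.4, 0.5, 0.4]
width: 0.4
grip_force: 0.0
```

step_arm(increments=[{"dp": [0, 0, 1], "twist": [0, 0, 0]}, {"dp": [0, 0, 1], "twist": [0, 0, 0]}, {"dp": [0, 0, 0], "twist": [0, 0, 0]}])

```text
t: 16.98
tcp_pos: [488.3, -95.3, 52.7]
eef_rot: [2.676, -1.645, -0.003]
wrist_force: [0.0, 0.2, 0.0]
width: 0.5
grip_force: 0.0
```

step_arm(increments=[{"dp": [0, 0, 1], "twist": [0, 0, 0]}, {"dp": [0, 0, 1], "twist": [0, 0, 0]}, {"dp": [0, 0, 0], "twist": [0, 0, 0]}])

```text
t: 17.23
tcp_pos: [488.8, -95.3, 51.2]
eef_rot: [2.676, -1.645, -0.001]
wrist_force: [-0.2, 0.3, 0.3]
width: 0.2
grip_force: 0.0
```

step_arm(increments=[{"dp": [0, 0, 1], "twist": [0, 0, 0]}, {"dp": [0, 0, 1], "twist": [0, 0, 0]}, {"dp": [0, 0, 0], "twist": [0, 0, 0]}])

```text
t: 17.48
tcp_pos: [489.0, -95.4, 49.4]
eef_rot: [2.676, -1.645, -0.001]
wrist_force: [-0.1, -0.6, -0.6]
width: 0.4
grip_force: 0.0
```

No contact yet, so the tip may be missing the wall on the pocket side. I'll raise it and move 5 mm outward.

step_arm(increments=[{"dp": [0, 0, -10], "twist": [0, 0, 0]}, {"dp": [0, 0, -5], "twist": [0, 0, 0]}, {"dp": [0, 5, 0], "twist": [0, 0, 0]}, {"dp": [0, 0, 4], "twist": [0, 0, 0]}, {"dp": [0, 0, 0], "twist": [0, 0, 0]}])

```text
t: 17.9
tcp_pos: [484.1, -97.7, 60.2]
eef_rot: [2.676, -1.645, -0.001]
wrist_force: [0.1, -0.2, -0.0]
width: 0.0
grip_force: 0.0
```

step_arm(increments=[{"dp": [0, 0, 1], "twist": [0, 0, 0]}, {"dp": [0, 0, 1], "twist": [0, 0, 0]}, {"dp": [0, 0, 1], "twist": [0, 0, 0]}, {"dp": [0, 0, 0], "twist": [0, 0, 0]}])

```text
t: 18.23
tcp_pos: [484.5, -97.6, 57.2]
eef_rot: [2.676, -1.645, -0.001]
wrist_force: [-0.2, -0.7, 0.1]
width: 0.5
grip_force: 0.0
```

step_arm(increments=[{"dp": [0, 0, 1], "twist": [0, 0, 0]}, {"dp": [0, 0, 1], "twist": [0, 0, 0]}, {"dp": [0, 0, 1], "twist": [0, 0, 0]}, {"dp": [0, 0, 0], "twist": [0, 0, 0]}])

```text
t: 18.57
tcp_pos: [484.6, -97.6, 54.4]
eef_rot: [2.676, -1.645, -0.001]
wrist_force: [-1.5, 0.8, -0.1]
width: 0.8
grip_force: 0.0
```

step_arm(increments=[{"dp": [0, 0, 1], "twist": [0, 0, 0]}, {"dp": [0, 0, 1], "twist": [0, 0, 0]}, {"dp": [0, 0, 0], "twist": [0, 0, 0]}])

```text
t: 18.82
tcp_pos: [484.6, -97.6, 52.4]
eef_rot: [2.676, -1.645, -0.001]
wrist_force: [0.6, 0.5, 0.4]
width: 0.8
grip_force: 0.0
```

step_arm(increments=[{"dp": [0, 0, 1], "twist": [0, 0, 0]}, {"dp": [0, 0, 1], "twist": [0, 0, 0]}, {"dp": [0, 0, 0], "twist": [0, 0, 0]}])

```text
t: 19.07
tcp_pos: [484.6, -97.6, 50.4]
eef_rot: [2.676, -1.645, -0.001]
wrist_force: [-0.1, 0.6, 0.3]
width: 0.3
grip_force: 0.0
```

step_arm(increments=[{"dp": [0, 0, 1], "twist": [0, 0, 0]}, {"dp": [0, 0, 1], "twist": [0, 0, 0]}, {"dp": [0, 0, 0], "twist": [0, 0, 0]}])

```text
t: 19.32
tcp_pos: [484.6, -97.7, 48.4]
eef_rot: [2.676, -1.645, -0.001]
wrist_force: [0.5, 0.4, 0.0]
width: 0.5
grip_force: 0.0
```

```bash
python3 - <<'E'
from h import *
print(bot.tip_extent, bot.state()["tcp_pos"])
r=bot.read_camera("scene")
for l in("tray_low_end","tray_high_end","tray","caddy"): print(l,[(d["centre"],d["conf"]) for d in bot.look_for("scene",l)])
t=bot.state()["tcp_pos"]; 
for z in(0,10,17): print(proj(r,t-[0,0,z]).round(1))
g=r["image"]; 
for v in range(196,232,2): print(v,[f"{b:02x}{c:02x}{d:02x}" for b,c,d in g[v,244:270:2]])
E
```

```text
17.0 [484.59040285 -97.65091918  48.41151351]
tray_low_end [([540.2, -77.0, 38.9], 0.93)]
tray_high_end [([545.7, -83.4, 36.0], 0.71), ([483.9, -114.7, 21.3], 0.67)]
tray [([541.3, -80.4, 35.7], 0.67)]
caddy [([463.1, -263.5, 10.2], 0.82), ([484.9, -113.0, 22.6], 0.65), ([543.0, -472.5, 16.9], 0.6)]
[260.1 217.6]
[260.2 220.5]
[260.2 222.5]
196 ['5d5f60', '494745', '383431', '353735', '30383e', '282928', '292624', '252120', '23201f', '2b2725', '2a2725', '1f1e1d', '2d2a28']
198 ['403c39', '3e3a37', '3b3633', '3b3633', '383431', '332e2d', '332f2d', '312e2b', '302b29', '312e2b', '2f2c29', '2f393f', '2a4350']
200 ['342f2e', '3b3837', '363330', '35302c', '34302c', '332e2c', '36312f', '383531', '35302e', '393532', '35312f', '4f5051', '44535d']
202 ['1d1917', '1e1b1a', '201b1c', '1f1c1a', '25211f', '241f1e', '292523', '302b2a', '322f2b', '363230', '2e2b29', '403e3c', '3c4145']
204 ['10100f', '131212', '141212', '191615', '151310', '191717', '1a1716', '1b1818', '1d1a1a', '1f1d1a', '1f1d1d', '404041', '565b5c']
206 ['191a17', '0f0f0f', '0c0a0c', '0d0d0c', '0f0e0c', '0e0a0c', '0e0f0d', '0e0b0e
[... 972 characters left out ...]
916', '404c43', '5e6363']
222 ['1f395b', '1c3859', '173659', '324660', '80888d', '8a9193', '646869', '2b2d2d', '202323', '1c1c1c', '252728', '505455', '59616a']
224 ['213b58', '153353', '183251', '2c3d56', '555f6c', '5c6670', '596169', '595f63', '5c6266', '53585b', '595e5f', '656a6d', '455b7b']
226 ['223b59', '183554', '1a3453', '1c3959', '1f3b5e', '223f61', '274162', '2e4a6f', '375174', '3b4c63', '495768', '586272', '45566c']
228 ['243b59', '193654', '183351', '193352', '183555', '1a3656', '1c3658', '1e3e65', '204068', '1d3b5e', '1e3d62', '275284', '295181']
230 ['253a57', '193351', '1a3451', '193350', '183251', '1b3452', '1b3556', '19395c', '183455', '193455', '1a3658', '1d3d61', '1c3d63']
```

step_arm(increments=[{"dp": [0, 0, 1], "twist": [0, 0, 0]}, {"dp": [0, 0, 1], "twist": [0, 0, 0]}, {"dp": [0, 0, 0], "twist": [0, 0, 0]}])

```text
t: 19.82
tcp_pos: [484.6, -97.6, 46.4]
eef_rot: [2.676, -1.645, -0.001]
wrist_force: [0.9, -0.1, 0.4]
width: 0.4
grip_force: 0.0
```

step_arm(increments=[{"dp": [0, 0, 1], "twist": [0, 0, 0]}, {"dp": [0, 0, 0], "twist": [0, 0, 0]}])

```text
t: 19.98
tcp_pos: [484.8, -97.7, 45.7]
eef_rot: [-2.676, 1.645, -0.0]
wrist_force: [0.2, 0.3, 0.5]
width: 0.4
grip_force: 0.2
```

step_arm(increments=[{"dp": [0, 0, 1], "twist": [0, 0, 0]}, {"dp": [0, 0, 0], "twist": [0, 0, 0]}])

```text
t: 20.15
tcp_pos: [484.9, -97.8, 45.5]
eef_rot: [2.676, -1.645, -0.001]
wrist_force: [-2.2, 0.8, 5.7]
width: 0.4
grip_force: 3.1
```

step_arm(increments=[{"dp": [0, 0, 0.7], "twist": [0, 0, 0]}, {"dp": [0, 0, 0.7], "twist": [0, 0, 0]}, {"dp": [0, 0, 0], "twist": [0, 0, 0]}])

```text
t: 20.4
tcp_pos: [485.0, -97.8, 45.4]
eef_rot: [2.676, -1.645, -0.002]
wrist_force: [-6.7, 2.0, 14.2]
width: 0.3
grip_force: 7.5
```

step_arm(increments=[{"dp": [0, 0, -15], "twist": [0, 0, 0]}, {"dp": [0, 0, -30], "twist": [0, 0, 0]}, {"dp": [0, 0, -40], "twist": [0, 0, 0]}, {"dp": [0, 0, 0], "twist": [0, 0, 0]}])

```text
t: 20.73
tcp_pos: [489.4, -99.1, 136.3]
eef_rot: [-2.674, 1.643, -0.021]
wrist_force: [0.7, -0.6, 1.1]
width: 0.4
grip_force: 0.0
```

```bash
python3 - <<'E'
from h import *
r=bot.read_camera("scene");cv2.imwrite("pics/after_low.png",r["image"])
a=cv2.imread("pics/scene0.png"); b=r["image"]
# column profiles at caddy low-end middle: initial, now, and expected rows
c,s=np.cos(.472),np.sin(.472)
P=lambda x,y,z:proj(r,(542.7+c*x-s*y,-67.6+s*x+c*y,z))+[1,-1.2]
print("caddy scoop outer",P(-80,0,28).round(1),"inner",P(-72.5,0,28).round(1),"wall home",P(-65,0,28).round(1),"proud",P(-65,0,41).round(1))
u=int(round(P(-68,0,28)[0]))
for v in range(208,234): print(v,a[v,u].tolist(),b[v,u].tolist(),b[v,u+3].tolist())
for y in(-38,38): print("high end corner home/proud",P(69,y,42).round(1),P(69,y,55).round(1))
E
```

```text
caddy scoop outer [259.7 224.9] inner [260.4 223.6] wall home [261.1 222.3] proud [261.  218.5]
208 [124, 128, 131] [104, 110, 111] [103, 109, 110]
209 [122, 128, 130] [105, 110, 112] [103, 109, 110]
210 [121, 127, 129] [105, 110, 112] [105, 110, 112]
211 [121, 127, 128] [107, 110, 113] [106, 109, 112]
212 [121, 127, 128] [105, 109, 111] [105, 109, 111]
213 [120, 126, 127] [103, 107, 108] [104, 107, 109]
214 [119, 125, 126] [101, 104, 106] [99, 103, 105]
215 [119, 125, 126] [94, 98, 99] [93, 95, 97]
216 [126, 132, 134] [87, 92, 92] [90, 95, 94]
217 [151, 158, 160] [79, 90, 83] [82, 93, 87]
218 [190, 199, 201] [70, 88, 75] [74, 91, 79]
219 [193, 203, 204] [63, 81, 68] [68, 87, 73]
220 [152, 160, 161] [59, 76, 65] [66, 83, 71]
221 [126, 132, 133] [68, 81, 73] [69, 81, 73]
222 [122, 128, 130] [88, 96, 93] [84, 91, 89]
223 [122, 128, 130] [103, 109, 109] [111, 116, 117]
224 [120, 129, 136] [101, 107, 110] [144, 148, 151]
225 [105, 128, 157] [86, 96, 107] [148, 157, 166]
226 [78, 123, 180] [56, 77, 105] [103, 125, 161]
227 [53, 109, 172] [34, 68, 108] [57, 104, 161]
228 [40, 83, 134] [30, 63, 103] [40, 85, 137]
229 [31, 63, 102] [29, 57, 91] [31, 64, 104]
230 [28, 58, 95] [30, 56, 88] [28, 58, 93]
231 [26, 59, 93] [26, 55, 88] [28, 57, 92]
232 [27, 59, 92] [26, 54, 86] [30, 59, 92]
233 [39, 65, 95] [32, 58, 88] [30, 58, 91]
high end corner home/proud [283.8 198.8] [283.9 195.2]
high end corner home/proud [260.8 195.9] [260.8 192.3]
```

The low end is home: contact at tip height 28.4 mm with 14 N. Now the high end.

step_arm(increments=[{"dp": [0, -15, 0], "twist": [0, 0, 0]}, {"dp": [0, -30, 0], "twist": [0, 0, 0]}, {"dp": [0, -30, 0], "twist": [0, 0, 0]}, {"dp": [0, -30, 0], "twist": [0, 0, 0]}, {"dp": [0, -22, 0], "twist": [0, 0, 0]}])

```text
t: 21.2
tcp_pos: [599.1, -39.2, 126.7]
eef_rot: [2.677, -1.644, -0.002]
wrist_force: [-0.2, -0.8, 0.0]
width: 0.4
grip_force: 0.0
```

step_arm(increments=[{"dp": [0, 0, 0], "twist": [0, 0, 0]}, {"dp": [0, 0, 15], "twist": [0, 0, 0]}, {"dp": [0, 0, 20], "twist": [0, 0, 0]}, {"dp": [0, 0, 10], "twist": [0, 0, 0]}, {"dp": [0, 0, 0], "twist": [0, 0, 0]}])

```text
t: 21.62
tcp_pos: [594.7, -40.1, 78.9]
eef_rot: [2.674, -1.644, -0.011]
wrist_force: [-0.7, -0.2, 0.1]
width: 0.8
grip_force: 0.0
```

step_arm(increments=[{"dp": [0, -4, 0], "twist": [0, 0, 0]}, {"dp": [0, 0, 2], "twist": [0, 0, 0]}, {"dp": [0, 0, 2], "twist": [0, 0, 0]}, {"dp": [0, 0, 0], "twist": [0, 0, 0]}])

```text
t: 21.95
tcp_pos: [602.0, -38.6, 79.9]
eef_rot: [-2.676, 1.645, -0.002]
wrist_force: [-0.7, -0.1, 0.2]
width: 0.3
grip_force: 0.0
```

step_arm(increments=[{"dp": [0, 0, 1], "twist": [0, 0, 0]}, {"dp": [0, 0, 1], "twist": [0, 0, 0]}, {"dp": [0, 0, 0], "twist": [0, 0, 0]}])

```text
t: 22.2
tcp_pos: [601.6, -38.6, 77.4]
eef_rot: [-2.676, 1.645, -0.0]
wrist_force: [-0.3, 0.8, 0.4]
width: 0.4
grip_force: 0.0
```

step_arm(increments=[{"dp": [0, 0, 1], "twist": [0, 0, 0]}, {"dp": [0, 0, 1], "twist": [0, 0, 0]}, {"dp": [0, 0, 0], "twist": [0, 0, 0]}])

```text
t: 22.45
tcp_pos: [601.5, -38.5, 75.0]
eef_rot: [2.676, -1.645, -0.001]
wrist_force: [0.2, -0.2, 0.7]
width: 0.3
grip_force: 0.0
```

step_arm(increments=[{"dp": [0, 2, 0], "twist": [0, 0, 0]}, {"dp": [0, 0, 1], "twist": [0, 0, 0]}, {"dp": [0, 0, 1], "twist": [0, 0, 0]}, {"dp": [0, 0, 0], "twist": [0, 0, 0]}])

```text
t: 22.78
tcp_pos: [600.1, -39.6, 73.8]
eef_rot: [2.676, -1.645, 0.001]
wrist_force: [-1.4, -0.8, 3.2]
width: 0.5
grip_force: 1.6
```

step_arm(increments=[{"dp": [0, 0, 1], "twist": [0, 0, 0]}, {"dp": [0, 0, 1], "twist": [0, 0, 0]}, {"dp": [0, 0, 0], "twist": [0, 0, 0]}])

```text
t: 23.03
tcp_pos: [600.6, -39.8, 73.5]
eef_rot: [2.677, -1.645, 0.002]
wrist_force: [-3.8, -0.1, 10.4]
width: 0.6
grip_force: 5.7
```

step_arm(increments=[{"dp": [0, 0, 1], "twist": [0, 0, 0]}, {"dp": [0, 0, 1], "twist": [0, 0, 0]}, {"dp": [0, 0, 0], "twist": [0, 0, 0]}])

```text
t: 23.28
tcp_pos: [600.4, -40.0, 71.1]
eef_rot: [2.676, -1.644, 0.002]
wrist_force: [-3.2, -1.5, 4.5]
width: 0.6
grip_force: 2.4
```

step_arm(increments=[{"dp": [0, 0, 1], "twist": [0, 0, 0]}, {"dp": [0, 0, 1], "twist": [0, 0, 0]}, {"dp": [0, 0, 0], "twist": [0, 0, 0]}])

```text
t: 23.53
tcp_pos: [600.2, -39.4, 67.1]
eef_rot: [-2.676, 1.645, -0.001]
wrist_force: [1.4, 0.0, 0.8]
width: 0.4
grip_force: 0.6
```

step_arm(increments=[{"dp": [0, 0, 1], "twist": [0, 0, 0]}, {"dp": [0, 0, 1], "twist": [0, 0, 0]}, {"dp": [0, 0, 1], "twist": [0, 0, 0]}, {"dp": [0, 0, 0], "twist": [0, 0, 0]}])

```text
t: 23.87
tcp_pos: [599.1, -39.3, 63.3]
eef_rot: [2.676, -1.645, -0.003]
wrist_force: [0.0, -0.0, 0.3]
width: 0.3
grip_force: 0.0
```

step_arm(increments=[{"dp": [0, 0, 1], "twist": [0, 0, 0]}, {"dp": [0, 0, 1], "twist": [0, 0, 0]}, {"dp": [0, 0, 1], "twist": [0, 0, 0]}, {"dp": [0, 0, 0], "twist": [0, 0, 0]}])

```text
t: 24.2
tcp_pos: [599.6, -39.4, 60.9]
eef_rot: [2.676, -1.645, -0.001]
wrist_force: [0.3, 0.4, 0.1]
width: 0.5
grip_force: 0.0
```

step_arm(increments=[{"dp": [0, 0, 1], "twist": [0, 0, 0]}, {"dp": [0, 0, 1], "twist": [0, 0, 0]}, {"dp": [0, 0, 0], "twist": [0, 0, 0]}])

```text
t: 24.45
tcp_pos: [600.0, -39.4, 59.3]
eef_rot: [-2.676, 1.645, -0.0]
wrist_force: [-0.1, -0.2, -0.1]
width: 0.6
grip_force: 0.0
```

step_arm(increments=[{"dp": [0, 0, 1], "twist": [0, 0, 0]}, {"dp": [0, 0, 0], "twist": [0, 0, 0]}])

```text
t: 24.62
tcp_pos: [600.1, -39.5, 59.3]
eef_rot: [2.676, -1.645, -0.0]
wrist_force: [-3.1, -0.5, 5.7]
width: 0.1
grip_force: 2.7
```

step_arm(increments=[{"dp": [0, 0, 0.7], "twist": [0, 0, 0]}, {"dp": [0, 0, 0], "twist": [0, 0, 0]}])

```text
t: 24.78
tcp_pos: [600.1, -39.5, 59.2]
eef_rot: [2.676, -1.645, -0.0]
wrist_force: [-4.7, 1.1, 8.8]
width: 0.9
grip_force: 4.3
```

step_arm(increments=[{"dp": [0, 0, 0.7], "twist": [0, 0, 0]}, {"dp": [0, 0, 0], "twist": [0, 0, 0]}])

```text
t: 24.95
tcp_pos: [600.1, -39.5, 59.2]
eef_rot: [2.676, -1.645, -0.001]
wrist_force: [-5.3, 0.4, 10.9]
width: 0.2
grip_force: 5.9
```

The high end stops at tip height 42.2 mm, so it's home. I'll press the low end once more to check it.

step_arm(increments=[{"dp": [0, 0, -15], "twist": [0, 0, 0]}, {"dp": [0, 0, -30], "twist": [0, 0, 0]}, {"dp": [0, 0, -30], "twist": [0, 0, 0]}, {"dp": [0, 0, 0], "twist": [0, 0, 0]}])

```text
t: 25.28
tcp_pos: [603.9, -40.0, 139.1]
eef_rot: [-2.673, 1.642, -0.017]
wrist_force: [1.4, 0.6, 0.7]
width: 0.2
grip_force: 0.0
```

step_arm(increments=[{"dp": [0, 15, 0], "twist": [0, 0, 0]}, {"dp": [0, 30, 0], "twist": [0, 0, 0]}, {"dp": [0, 30, 0], "twist": [0, 0, 0]}, {"dp": [0, 30, 0], "twist": [0, 0, 0]}, {"dp": [0, 23, 0], "twist": [0, 0, 0]}])

```text
t: 25.7
tcp_pos: [483.7, -97.7, 131.2]
eef_rot: [2.676, -1.645, -0.001]
wrist_force: [0.9, 0.2, 0.0]
width: 0.1
grip_force: 0.0
```

step_arm(increments=[{"dp": [0, 0, 0], "twist": [0, 0, 0]}, {"dp": [0, 0, 20], "twist": [0, 0, 0]}, {"dp": [0, 0, 30], "twist": [0, 0, 0]}, {"dp": [0, 0, 15], "twist": [0, 0, 0]}, {"dp": [0, 0, 0], "twist": [0, 0, 0]}])

```text
t: 26.12
tcp_pos: [483.0, -96.1, 62.8]
eef_rot: [2.675, -1.644, -0.011]
wrist_force: [-0.6, 0.6, 0.1]
width: 0.6
grip_force: 0.0
```

step_arm(increments=[{"dp": [0, 0, 0], "twist": [0, 0, 0]}, {"dp": [0, 0, 0], "twist": [0, 0, 0]}])

```text
t: 26.28
tcp_pos: [486.8, -97.4, 68.0]
eef_rot: [-2.676, 1.644, -0.003]
wrist_force: [-0.5, -0.2, 0.9]
width: 0.5
grip_force: 0.0
```

step_arm(increments=[{"dp": [0, 0, 3], "twist": [0, 0, 0]}, {"dp": [0, 0, 3], "twist": [0, 0, 0]}, {"dp": [0, 0, 3], "twist": [0, 0, 0]}, {"dp": [0, 0, 0], "twist": [0, 0, 0]}, {"dp": [0, 0, 0], "twist": [0, 0, 0]}])

```text
t: 26.7
tcp_pos: [485.6, -97.2, 57.8]
eef_rot: [2.676, -1.645, -0.0]
wrist_force: [-0.9, 0.5, 0.5]
width: 0.5
grip_force: 0.0
```

step_arm(increments=[{"dp": [0, 0, 2], "twist": [0, 0, 0]}, {"dp": [0, 0, 2], "twist": [0, 0, 0]}, {"dp": [0, 0, 0], "twist": [0, 0, 0]}])

```text
t: 26.95
tcp_pos: [485.3, -97.2, 53.4]
eef_rot: [2.676, -1.645, -0.001]
wrist_force: [0.1, 0.7, -0.5]
width: 0.3
grip_force: 0.0
```

step_arm(increments=[{"dp": [0, 0, 2], "twist": [0, 0, 0]}, {"dp": [0, 0, 2], "twist": [0, 0, 0]}, {"dp": [0, 0, 0], "twist": [0, 0, 0]}])

```text
t: 27.2
tcp_pos: [485.3, -97.1, 49.3]
eef_rot: [2.676, -1.645, -0.001]
wrist_force: [-1.0, 0.3, -0.1]
width: 0.6
grip_force: 0.0
```

step_arm(increments=[{"dp": [0, 0, 1], "twist": [0, 0, 0]}, {"dp": [0, 0, 1], "twist": [0, 0, 0]}, {"dp": [0, 0, 0], "twist": [0, 0, 0]}])

```text
t: 27.45
tcp_pos: [485.5, -97.2, 47.6]
eef_rot: [2.676, -1.645, -0.001]
wrist_force: [-0.1, 0.4, -0.3]
width: 0.7
grip_force: 0.0
```

step_arm(increments=[{"dp": [0, 0, 1], "twist": [0, 0, 0]}, {"dp": [0, 0, 1], "twist": [0, 0, 0]}, {"dp": [0, 0, 1], "twist": [0, 0, 0]}, {"dp": [0, 0, 0], "twist": [0, 0, 0]}])

```text
t: 27.78
tcp_pos: [485.8, -97.3, 45.3]
eef_rot: [2.676, -1.645, -0.0]
wrist_force: [-2.3, 0.1, 3.7]
width: 0.8
grip_force: 1.7
```

step_arm(increments=[{"dp": [0, 0, 1], "twist": [0, 0, 0]}, {"dp": [0, 0, 0.5], "twist": [0, 0, 0]}, {"dp": [0, 0, 0], "twist": [0, 0, 0]}])

```text
t: 28.03
tcp_pos: [485.8, -97.3, 45.1]
eef_rot: [2.676, -1.645, -0.002]
wrist_force: [-6.3, 1.3, 12.9]
width: 0.4
grip_force: 6.5
```

step_arm(increments=[{"dp": [0, 0, -15], "twist": [0, 0, 0]}, {"dp": [0, 0, -35], "twist": [0, 0, 0]}, {"dp": [0, 0, -40], "twist": [0, 0, 0]}, {"dp": [0, 0, -40], "twist": [0, 0, 0]}, {"dp": [0, 0, 0], "twist": [0, 0, 0]}])

```text
t: 28.45
tcp_pos: [490.5, -98.7, 182.8]
eef_rot: [-2.673, 1.643, -0.024]
wrist_force: [1.0, -0.4, 1.1]
width: 0.5
grip_force: 0.0
```

step_arm(increments=[{"dp": [30, 15, 0], "twist": [0, 0, 0]}, {"dp": [35, 15, 0], "twist": [0, 0, 0]}, {"dp": [35, 15, 0], "twist": [0, 0, 0]}, {"dp": [35, 15, 0], "twist": [0, 0, 0]}, {"dp": [35, 15, 0], "twist": [0, 0, 0]}])

```text
t: 28.87
tcp_pos: [495.4, -284.5, 173.1]
eef_rot: [-2.677, 1.645, -0.001]
wrist_force: [1.4, 0.7, 1.0]
width: 0.6
grip_force: 0.0
```

step_arm(increments=[{"dp": [35, 10, 0], "twist": [0, 0, 0]}, {"dp": [35, 0, 0], "twist": [0, 0, 0]}, {"dp": [30, 0, 0], "twist": [0, 0, 0]}, {"dp": [0, 0, 0], "twist": [0, 0, 0]}, {"dp": [0, 0, 0], "twist": [0, 0, 0]}])

```text
t: 29.28
tcp_pos: [531.7, -377.5, 172.2]
eef_rot: [-2.675, 1.647, 0.002]
wrist_force: [-0.9, -0.6, -0.0]
width: 0.7
grip_force: 0.0
```

```bash
python3 - <<'E'
from h import *
for cam in("top","scene"):
    r=bot.read_camera(cam);cv2.imwrite(f"pics/end_{cam}.png",r["image"])
    for l in("tray_grip","tea_light","battery","garlic_bulb","jar","pot"):
        print(cam,l,[(d["centre"],round(d["conf"],2)) for d in bot.look_for(cam,l)][:2])
a=cv2.imread("pics/top0.png");b=cv2.imread("pics/end_top.png")
r=bot.read_camera("top");c,s=np.cos(.472),np.sin(.472)
print(bot.state()["tcp_pos"])
# grip-plate top edges & tray walls along profiles, initial vs end
r2=bot.read_camera("scene");A=cv2.imread("pics/scene0.png");B=r2["image"]
for n,im in(("init",A),("end",B)):
    print(n,im[188:204,268].mean(1).astype(int).tolist(), im[206:234,261].mean(1).astype(int).tolist())
E
```

```text
top tray_grip [([542.0, -65.2, 7.7], 0.91)]
top tea_light [([504.3, -83.7, 16.3], 0.76)]
top battery [([561.9, -33.3, 25.9], 0.42)]
top garlic_bulb [([504.8, 89.7, 42.3], 0.61), ([673.0, 27.1, 88.9], 0.58)]
top jar [([608.1, -214.1, 107.1], 0.6)]
top pot [([672.6, 24.0, 89.1], 0.74)]
scene tray_grip [([541.0, -71.8, 33.3], 0.6)]
scene tea_light [([603.2, -221.9, 64.0], 0.7)]
scene battery []
scene garlic_bulb [([497.8, 80.2, 32.9], 0.48), ([539.9, -70.3, 34.9], 0.16)]
scene jar [([605.8, -223.5, 65.3], 0.66)]
scene pot [([663.7, 8.1, 58.0], 0.8)]
[ 531.74407204 -376.50318394  173.40981069]
init [94, 94, 94, 94, 88, 84, 91, 130, 200, 229, 205, 150, 130, 130, 128, 128] [128, 126, 127, 126, 125, 125, 125, 124, 123, 123, 130, 156, 196, 200, 157, 130, 126, 126, 128, 130, 127, 111, 85, 65, 60, 59, 59, 66]
end [95, 94, 94, 93, 85, 83, 87, 122, 193, 230, 210, 150, 126, 127, 127, 128] [126, 125, 126, 125, 124, 126, 126, 126, 126, 125, 120, 114, 123, 140, 145, 140, 150, 152, 143, 130, 124, 110, 85, 65, 60, 60, 59, 67]
```

The grip plate's edge profile matches the starting home profile, both ends bottomed out, the contents are in their pockets and the bystanders haven't moved. Handing in.

```bash
python3 -c "
from station import bot
print(bot.close_job())"
```

```text
the job is handed in; nothing more can be done
None
```

The tray has been turned half round and pressed home at both ends, with the candle and battery still in their pockets and the garlic, jar and pot not moved; the job is handed in at about 30 s of the 72 s allowed, and no verdict was returned.

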